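Close up the dusting station

TASK

Close up the steel dusting station on the confectioner's bench: with the fingertips, push both of its drawers fully home and swing its open lid over and down until it is fully shut. Only push: do not take hold of a drawer, the lid or anything else. Leave the jar, the bowl, the piping nozzle and the bench scraper where they are.

Things in the scene. Friction and masses are not known exactly. Their poses are not given: they have to be found in the camera images.
- station: Stainless dusting station fixed to the bench; it does not move in an episode. Origin: centre of its footprint, on the bench; x points to its back (roughly away from the robot), y to its left, z up. The lower part, with the two drawers side by side, measures 160 (x) by 180 (y) by 58 mm high. On it stands an open bin 120 (x) by 180 (y) mm, x = -40 to +80 mm, rim at 100 mm height, so that a ledge 40 mm deep lies above the drawers. The lid is hinged along the bin's left rim.
- drawer_left (a joint): How far the left (+y) drawer sticks out, m: 0 = fully home, up to 0.1. Slides along the station's x (out = -x) with about 1.5 N of friction; stays where it is left.
- drawer_right (a joint): The same for the right (-y) drawer.
- drawer_left_face (a point): Centre of the outer (robot-side) face of the left drawer's front, moving with it; axes as the station's. The front is a plain plate, 12 mm thick (x), 84 mm wide (y), 44 mm high, from 7 to 51 mm above the bench, without a handle. When home, this point lies at x = -92, y = +44.5, z = 29 mm in the station's frame. Behind the front is an open tray 74 mm wide and 30 mm high.
- drawer_right_face (a point): The same for the right drawer; when home at x = -92, y = -44.5, z = 29 mm in the station's frame.
- lid (a joint): Lid angle, rad: 0 = shut (level on the bin), 1.57 = upright, more = leaning outwards to the left; stop at 1.95. The stiff hinge (0.4 N m of friction, lid 0.25 kg) keeps the lid where it is left at any angle, so it has to be pushed all the way.
- lid_hinge (a point): Middle of the hinge line, at x = +20, y = +91, z = 100 mm in the station's frame (fixed); the line runs along the station's x and carries the underside of the lid.
- lid_edge (a point): Middle of the lid's free edge, at half its thickness, 182 mm from the hinge; moves with the lid. The lid is a plain aluminium plate 124 (along the hinge) by 182 by 6 mm, without a handle. Axes turn with the lid: x along the hinge (station's x), y from the free edge to the hinge, z out of its outer side (the top when shut, the left side when upright). When shut, the top is 106 mm above the bench.
- jar: Closed glass jar, 60 mm across, 110 mm high, with a steel cap, loose on the bench to the right of the station. Origin: centre of the underside.
- bowl: Steel bowl, 110 mm across, 45 mm high, loose on the bench left of the station. Origin: centre of the underside.
- nozzle: Steel piping nozzle, a cone 32 mm across and 42 mm high standing loose on the bench before the station, left of the drawers. Origin: centre of the underside.
- scraper: Bench scraper lying loose on the bench before the station, right of the drawers: steel blade 110 by 75 mm with a black grip 120 by 22 by 16 mm along its -y side. Origin: centre of the blade, on the bench.

How it is judged:
At the end, for the whole second after the job is handed in: Both drawers are within 5 mm of fully home, the lid is within 0.04 rad (7 mm at its free edge) of shut, and the jar, bowl, nozzle and scraper are within 15 mm of where they began (value of joint each of drawer_left, drawer_right below 0.005 m and value of joint lid below 0.04 rad and distance of each of jar, bowl, nozzle, scraper from where it was at the start of the episode below 0.015 m); the robot touches nothing.
It fails at once if the jar, bowl, nozzle or scraper is lifted, or moved more than 15 mm (distance of any of jar, bowl, nozzle, scraper from where it was at the start of the episode above 0.015 m).
It fails at once if a drawer front is taken between the fingers instead of being pushed ((x of the grasp point in the frame of drawer_left_face between 0.001 and 0.011 m and y of the grasp point in the frame of drawer_left_face between -0.042 and 0.042 m and z of the grasp point in the frame of drawer_left_face between -0.03 and 0.03 m) or (x of the grasp point in the frame of drawer_right_face between 0.001 and 0.011 m and y of the grasp point in the frame of drawer_right_face between -0.042 and 0.042 m and z of the grasp point in the frame of drawer_right_face between -0.03 and 0.03 m)).
It fails at once if the lid is taken between the fingers instead of being pushed (x of the grasp point in the frame of lid_edge between -0.062 and 0.062 m and y of the grasp point in the frame of lid_edge between -0.008 and 0.18 m and z of the grasp point in the frame of lid_edge between -0.003 and 0.003 m).
It fails at once if the arm itself, not the fingers, shoves the station, drawers or lid (over 15 N) (contact force between the arm and station above 15 N).
It also fails if it takes over 58 s, if anything falls off the work surface, if the arm or the gripper's body presses on something with over 40 N, if the wrist force passes 120 N, or if a joint passes its speed limit or range.

ROBOT

A 7-joint arm with a two-finger parallel gripper is mounted at the origin on the work surface. World frame = base frame: x ahead of the robot, y to its left, z up, the work surface at z = 0. Lengths are in m, angles in rad, forces in N, time in s.
With the tool pointing down it reaches from about 0.425 to 0.925 m from the base axis. Payload 6.8 kg.
Tool frame: the origin (TCP) lies midway between the tips of the shut fingers; the grasp point (between the pads) lies 19 mm behind it; z points along the fingers, y is the line along which they close (so a half turn about z gives the same grasp; the last joint's range is limited). The gripper opens to 85 mm and grips with 20 to 120 N. Pads are 22 mm wide; open, the fingers measure 114 mm over their backs; the gripper's body (76 mm by 85 mm) begins 54 mm behind the grasp point. The pads swing forward as they close: fully open they stand 13 mm farther back than shut.
Start: joints at [1.188, 0.477, 0.022, 1.555, -0.011, 1.109, -0.083], TCP at [0.183, -0.65, 0.231] pointing down, gripper open.
Joint ranges: [-2.96, 2.96], [-0.34, 2.1], [-1.41, 1.46], [0.24, 2.44], [-1.37, 4.51], [0.17, 1.92], [-2.96, 2.96]. Speed limits (rad/s): [2.39, 2.39, 3.14, 3.14, 3.14, 3.14, 3.14].

INTERFACE

Orientations are given as a unit quaternion [w, x, y, z].
In Python, from station import bot gives the robot as it stands.
- The arm moves only by the tool jog_arm, never from a script. Its argument "rows" is a list of rows, each an object of numbers: "fingers": the finger opening in mm, from 0 to 85.4; "x", "y", "z": the shift along the tool's x, y, z in mm; "ax", "ay", "az": the turn, a rotation vector about the tool's x, y, z in degrees. A call has exactly 8 rows; each row shifts and turns the commanded pose from where the row before left it, along the tool's axes as they then stand; what a row does not reach is not made up. A row lasts 1/10 s, in which the tool goes at most 50 mm and 8.59 degrees, less where a joint would pass 70% of its speed; a pose out of reach is approached as far as the arm can. A call with a gripper value outside its range is refused whole. The fingers move at their own pace and stop on an object; "force" is the grip in N (left out, the last holds). Time passes only in rows, so rows that do not move let the fingers close, or fill a call up. It gives the time, the measured TCP pose, the force, the opening and the grip force at its end, in the units of the state.
- bot.get_obs(): the state, without advancing time (a new reading comes with each control period).
- bot.read_camera(name): name is "side" or "top" or "wrist"; returns a dict with "pixels" (420x560x3 uint8, red, green, blue), "vertical_fov" (degrees; the focal length in pixels is half the picture's height over the tangent of half this angle, whatever the lens; pixels are square), "cx", "cy" (the principal point, pixels), "dist_coeffs" ([k1, k2, p1, p2, k3] as OpenCV has them; the pictures are not rectified), "world_from_camera" (4x4, takes a point from camera to world coordinates). Camera axes: x right, y down, z forward; pixel columns grow to the right and rows downward; lengths in m; the calibration is good to about 2 mm. A picture is of the moment at which its call begins. There is no depth.
- bot.hand_in(): hands the job in; it is judged then, once.
The state is a dict: "t": time; "q": joint angles; "joint_vel": joint speeds; "joint_torque": joint torques, N m; "eef_pos": TCP position; "tool_rot": TCP orientation; "contact_force": force on the tool from outside, world axes, zero at the start; "torque": the same for the moment, N m; "gripper_width": opening from 0.0 (shut) to 1.0 (fully open); "grasp_force": force on a finger pad.
Only numpy, scipy, OpenCV 4.12 (cv2) and the standard library are available. Lean on these libraries where they do the work, as an engineer would, in place of code of your own. Each camera call takes 0.05 s, during which the arm holds its last target. There are 200 camera calls.

## Working session

There is one attempt and no reset: what is moved stays moved. The work goes in short steps, Python scripts to look and compute and a tool call to move; the robot and the scene stay as the last step left them, time stands still between calls to the robot, and variables do not carry over. Pictures are saved under pics/ and viewed, at most 10 in all, crops included, and the job is handed in when it is done.

Besides the shell and the picture viewer there is one more tool, called after "Call:" as a command line: name --argument value ..., lists and objects as JSON in quotes. jog_arm: Moves the arm, as the interface text tells. Its arguments: {"type":"object","properties":{"rows":{"type":"array","items":{"type":"object","properties":{"fingers":{"type":"number"},"x":{"type":"number"},"y":{"type":"number"},"z":{"type":"number"},"ax":{"type":"number"},"ay":{"type":"number"},"az":{"type":"number"}}}},"force":{"type":"number"}},"required":["rows"]}

```bash
mkdir -p pics; ls
cat > h.py <<'E'
import cv2,numpy as np
from station import bot
def snap(n,f):
    c=bot.read_camera(n); cv2.imwrite(f'pics/{f}.png',c['pixels'][:,:,::-1]); np.save(f'pics/{f}.npy',{k:v for k,v in c.items()},allow_pickle=True); return c
def load(f): return np.load(f'pics/{f}.npy',allow_pickle=True).item()
def par(c):
    f=210/np.tan(np.radians(c['vertical_fov'])/2)
    return np.array([[f,0,c['cx']],[0,f,c['cy']],[0,0,1]]),np.array(c['dist_coeffs'],float),np.array(c['world_from_camera'])
def ray(c,uv):
    K,d,T=par(c); p=cv2.undistortPoints(np.array([[uv]],float),K,d)[0,0]
    return T[:3,3],T[:3,:3]@np.array([p[0],p[1],1])
def atz(c,uv,z):
    o,r=ray(c,uv); return o+r*(z-o[2])/r[2]
def proj(c,P):
    K,d,T=par(c); W=np.linalg.inv(T)
    return cv2.projectPoints(np.array(P,float).reshape(-1,1,3),cv2.Rodrigues(W[:3,:3])[0],W[:3,3],K,d)[0][:,0]
E
python3 - <<'E'
from h import *
a=snap('side','s0');b=snap('top','t0')
for c in(a,b): print(np.round(c['world_from_camera'],3))
o=bot.get_obs();print(o['eef_pos'],o['tool_rot'],o['t'],o['contact_force'])
E
```

```text
pics
[[-0.97  -0.128  0.206  0.341]
 [-0.242  0.589 -0.771  0.75 ]
 [-0.023 -0.798 -0.602  0.731]
 [ 0.     0.     0.     1.   ]]
[[ 0.009 -0.994  0.106  0.479]
 [-0.999 -0.014 -0.048 -0.012]
 [ 0.05  -0.106 -0.993  0.87 ]
 [ 0.     0.     0.     1.   ]]
[ 0.1830078  -0.64917712  0.23043811] [-7.89091065e-04  9.90575242e-01  1.36967295e-01 -1.65606843e-04] 0.1 [-0.70879014  0.57716722 -0.62997262]
```

```bash
ls pics
```

```text
s0.npy
s0.png
t0.npy
t0.png
```

View pics/t0.png

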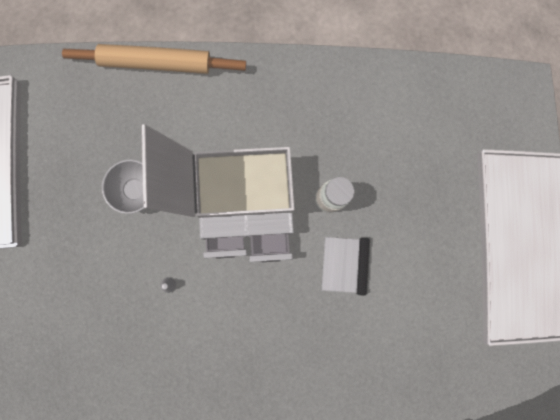

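View pics/s0.png

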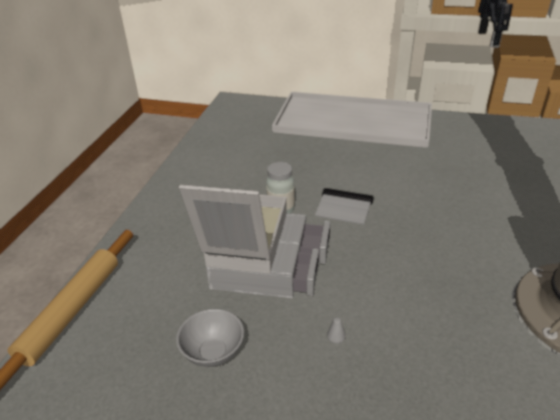

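The top view shows the station at about (245,195), lid leaning left with its free edge at u≈145, left drawer front at (225,253), right at (270,258), nozzle at (168,285) and scraper at (345,265). In the side view the lid spans (186,188) to (268,262). I'll enlarge both to get precise corners.

Run:
```python
from h import *
t=cv2.imread('pics/t0.png')[120:280,95:380]; s=cv2.imread('pics/s0.png')[150:350,170:380]
cv2.imwrite('pics/tz.png',cv2.resize(t[:,:213+40],None,fx=3.16,fy=3.16,interpolation=cv2.INTER_CUBIC))
cv2.imwrite('pics/sz.png',cv2.resize(s,None,fx=3,fy=3,interpolation=cv2.INTER_CUBIC))
```

```text
(no output)
```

View pics/tz.png

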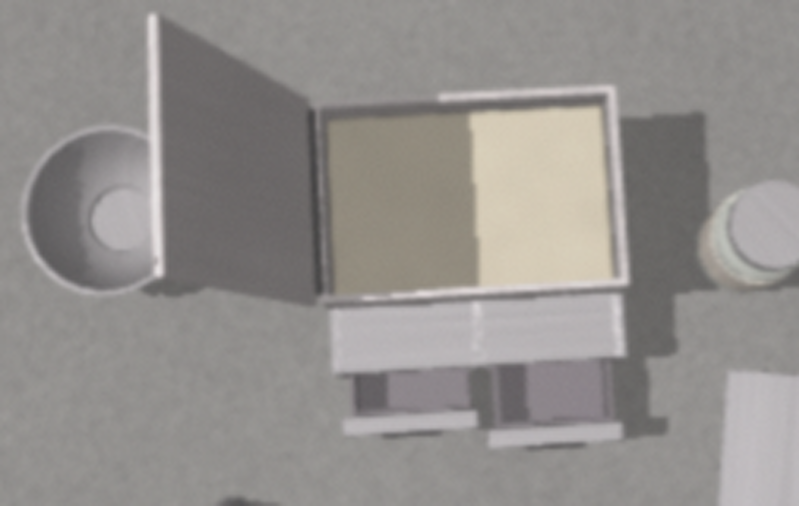

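View pics/sz.png

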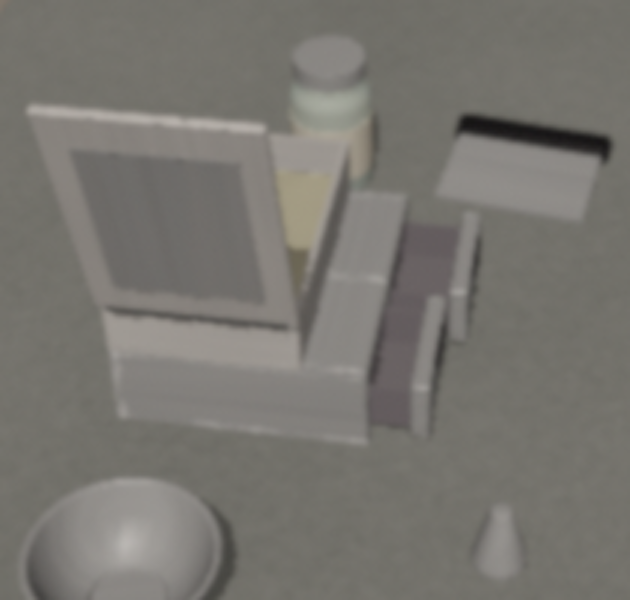

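```bash
cat > fit.py <<'E'
from h import *
from scipy.optimize import least_squares
t,s=load('t0'),load('s0')
T=lambda u,v:(u/3.16+95-.35,v/3.16+120-.35); S=lambda u,v:(u/3+170-.33,v/3+150-.33)
def pts(dl,dr,th):
    L=lambda x:(x,91-182*np.cos(th)-3*np.sin(th)*-1*-1,100+182*np.sin(th)+3*np.cos(th))
    # lid normal (outer side): shut +z, upright +y
    L=lambda x:(x,91-182*np.cos(th)+3*np.sin(th),100+182*np.sin(th)+3*np.cos(th))
    return [(t,T(615,88),(80,-90,100)),(t,T(628,284),(-40,-90,100)),(t,T(322,303),(-40,90,100)),
    (t,T(333,372),(-80,90,58)),(t,T(625,355),(-80,-90,58)),
    (t,T(346,432),(-92-dl,86.5,51)),(t,T(476,426),(-92-dl,2.5,51)),(t,T(490,446),(-92-dr,-2.5,51)),(t,T(622,438),(-92-dr,-86.5,51)),
    (t,T(154,15),L(82)),(t,T(158,275),L(-42)),(s,S(32,108),L(82)),(s,S(266,127),L(-42)),
    (s,S(121,416),(80,90,0)),(s,S(367,440),(-80,90,0)),(s,S(366,371),(-80,90,58)),(s,S(407,196),(-80,-90,58)),
    (s,S(428,434),(-92-dl,86.5,7)),(s,S(433,362),(-92-dl,86.5,51)),(s,S(443,299),(-92-dl,2.5,51)),
    (s,S(466,290),(-92-dr,-2.5,51)),(s,S(478,215),(-92-dr,-86.5,51))]
def w(p,X):
    c,q=np.cos(p[2]),np.sin(p[2]); X=np.array(X,float)/1000
    return np.array([p[0]+c*X[0]-q*X[1],p[1]+q*X[0]+c*X[1],X[2]])
def res(p):
    return np.ravel([proj(c,w(p,X))[0]-uv for c,uv,X in pts(p[3]*1000,p[4]*1000,p[5])])
if __name__=='__main__':
    r=least_squares(res,[.55,0,0,.03,.04,1.7],loss='soft_l1')
    print(np.round(r.x,4),np.degrees(r.x[2])); print(np.round(res(r.x).reshape(-1,2),1).tolist())
    print('nozzle',atz(s,S(500,572),0),atz(t,(169,288),0),'scraper far-left corner etc',[np.round(atz(t,q,0.005),3).tolist() for q in((325,238),(322,291),(369,238),(366,295))])
    print('bowl',atz(t,(129,186),.045),'jar',atz(t,(340,190),.11))
    print('face L',w(r.x,(-92-r.x[3]*1e3,44.5,29)),'R',w(r.x,(-92-r.x[4]*1e3,-44.5,29)))
    c=bot.read_camera('wrist'); W=c['world_from_camera']; print(np.round(W,3),bot.get_obs()['eef_pos'])
E
python3 fit.py
```

```text
[ 0.5973 -0.0027  0.0735  0.0247  0.0376  1.8425] 4.2138841001191265
[[0.1, -0.9], [0.5, 0.1], [-0.0, -0.1], [0.1, 0.7], [0.6, 0.4], [-0.8, 0.7], [1.3, -0.1], [-0.1, 0.0], [1.1, -0.3], [-0.6, -0.8], [0.2, 0.8], [-1.6, -0.4], [0.4, -0.1], [-0.7, 0.0], [0.3, 1.2], [0.1, 1.6], [0.4, -0.8], [-0.2, 1.3], [-1.7, 8.2], [0.6, -1.4], [-0.1, 0.5], [0.4, -1.3]]
nozzle [0.41490517 0.16022275 0.        ] [0.40986216 0.14962129 0.        ] scraper far-left corner etc [[0.516, -0.171, 0.005], [0.407, -0.165, 0.005], [0.517, -0.265, 0.005], [0.398, -0.258, 0.005]]
bowl [0.61268831 0.22754511 0.045     ] jar [ 0.60085844 -0.18038966  0.11      ]
face L [0.47758923 0.03306534 0.029     ] R [ 0.47134157 -0.05663623  0.029     ]
[[ 0.271 -0.921 -0.278  0.255]
 [-0.962 -0.26  -0.077 -0.63 ]
 [-0.002  0.288 -0.958  0.372]
 [ 0.     0.     0.     1.   ]] [ 0.18303703 -0.64924511  0.23057348]
```

Call:
jog_arm --rows '[{"fingers":0,"az":5.75},{"fingers":0,"az":5.75},{"fingers":0,"x":20,"y":-40},{"fingers":0,"x":20,"y":-40},{"fingers":0,"x":20,"y":-40},{"fingers":0,"x":20,"y":-40},{"fingers":0,"x":20,"y":-40},{"fingers":0,"x":20,"y":-40}]'

```text
invalid input
```

```bash
cat > go.py <<'E'
# usage: go.py sx sy z(mm, station frame targets) [yaw_rel_deg]: prints shift in tool axes, and turn
import sys
from h import *
from scipy.spatial.transform import Rotation as R
p=np.array([.5973,-.0027,.0735]); o=bot.get_obs()
q=o['tool_rot']; M=R.from_quat([q[1],q[2],q[3],q[0]]).as_matrix(); e=np.array(o['eef_pos'])
S=R.from_rotvec([0,0,p[2]]).as_matrix(); O=np.array([p[0],p[1],0])
print('t',round(o['t'],2),'station pos mm',np.round(S.T@(e-O)*1000,1),'F station',np.round(S.T@np.array(o['contact_force']),1),'tool err deg',np.round(np.degrees(R.from_matrix(M.T@S@np.diag([1,-1,-1])).as_rotvec()),2))
a=list(map(float,sys.argv[1:]))
for i in range(0,len(a),3):
    w=S@(np.array(a[i:i+3])/1000)+O; print(a[i:i+3],'world',np.round(w,3),'shift',np.round(M.T@(w-e)*1000,1)); e=w
E
python3 go.py -165 -44 231 -165 -44 24
```

```text
t 0.15 station pos mm [-460.6 -614.4  230.6] F station [ 0.  -0.2 -0. ] tool err deg [-0.08  0.02 11.54]
[-165.0, -44.0, 231.0] world [ 0.436 -0.059  0.231] shift [ 4.037e+02 -4.997e+02  2.000e-01]
[-165.0, -44.0, 24.0] world [ 0.436 -0.059  0.024] shift [  0.    0.3 207. ]
```

Call:
jog_arm --rows '[{"fingers":0,"x":0,"y":0,"z":0,"ax":0,"ay":0,"az":5.75},{"fingers":0,"x":0,"y":0,"z":0,"ax":0,"ay":0,"az":5.75},{"fingers":0,"x":20,"y":-40,"z":0,"ax":0,"ay":0,"az":0},{"fingers":0,"x":20,"y":-40,"z":0,"ax":0,"ay":0,"az":0},{"fingers":0,"x":20,"y":-40,"z":0,"ax":0,"ay":0,"az":0},{"fingers":0,"x":20,"y":-40,"z":0,"ax":0,"ay":0,"az":0},{"fingers":0,"x":20,"y":-40,"z":0,"ax":0,"ay":0,"az":0},{"fingers":0,"x":20,"y":-40,"z":0,"ax":0,"ay":0,"az":0}]' --force 20

```text
t: 0.95
eef_pos: [0.2854, -0.3996, 0.2312]
tool_rot: [0.0, 0.999, 0.037, -0.0]
contact_force: [0.9, -0.7, -1.0]
gripper_width: -0.003
grasp_force: 0.0
```

```bash
python3 go.py -165 -44 231 -165 -44 24
```

```text
t 0.95 station pos mm [-340.2 -372.9  231.2] F station [ 0.8 -0.7 -1. ] tool err deg [0.   0.   0.03]
[-165.0, -44.0, 231.0] world [ 0.436 -0.059  0.231] shift [ 1.754e+02 -3.288e+02  2.000e-01]
[-165.0, -44.0, 24.0] world [ 0.436 -0.059  0.024] shift [  0.  -0. 207.]
```

Call:
jog_arm --rows '[{"fingers":0,"x":22,"y":-41,"z":0,"ax":0,"ay":0,"az":0},{"fingers":0,"x":22,"y":-41,"z":0,"ax":0,"ay":0,"az":0},{"fingers":0,"x":22,"y":-41,"z":0,"ax":0,"ay":0,"az":0},{"fingers":0,"x":22,"y":-41,"z":0,"ax":0,"ay":0,"az":0},{"fingers":0,"x":22,"y":-41,"z":0,"ax":0,"ay":0,"az":0},{"fingers":0,"x":22,"y":-41,"z":0,"ax":0,"ay":0,"az":0},{"fingers":0,"x":22,"y":-41,"z":0,"ax":0,"ay":0,"az":0},{"fingers":0,"x":20,"y":-41,"z":0,"ax":0,"ay":0,"az":0}]' --force 20

```text
t: 1.75
eef_pos: [0.4348, -0.0597, 0.2314]
tool_rot: [0.0, 0.999, 0.037, 0.0]
contact_force: [1.1, 0.2, 0.7]
gripper_width: -0.0
grasp_force: 0.0
```

Call:
jog_arm --rows '[{"fingers":0,"x":0,"y":0,"z":26,"ax":0,"ay":0,"az":0},{"fingers":0,"x":0,"y":0,"z":26,"ax":0,"ay":0,"az":0},{"fingers":0,"x":0,"y":0,"z":26,"ax":0,"ay":0,"az":0},{"fingers":0,"x":0,"y":0,"z":26,"ax":0,"ay":0,"az":0},{"fingers":0,"x":0,"y":0,"z":26,"ax":0,"ay":0,"az":0},{"fingers":0,"x":0,"y":0,"z":26,"ax":0,"ay":0,"az":0},{"fingers":0,"x":0,"y":0,"z":26,"ax":0,"ay":0,"az":0},{"fingers":0,"x":0,"y":0,"z":20,"ax":0,"ay":0,"az":0}]' --force 20

```text
t: 2.55
eef_pos: [0.4337, -0.0615, 0.0279]
tool_rot: [-0.0, 0.999, 0.037, -0.001]
contact_force: [-0.1, -1.0, 0.6]
gripper_width: 0.004
grasp_force: 0.0
```

```bash
python3 go.py -103 -44 29
```

```text
t 2.55 station pos mm [-167.5  -46.6   27.9] F station [-0.2 -1.   0.6] tool err deg [-0.02  0.07  0.03]
[-103.0, -44.0, 29.0] world [ 0.498 -0.054  0.029] shift [64.5 -2.6 -1.2]
```

Call:
jog_arm --rows '[{"fingers":0,"x":10,"y":-1,"z":0,"ax":0,"ay":0,"az":0},{"fingers":0,"x":10,"y":-1,"z":0,"ax":0,"ay":0,"az":0},{"fingers":0,"x":10,"y":0,"z":0,"ax":0,"ay":0,"az":0},{"fingers":0,"x":10,"y":0,"z":0,"ax":0,"ay":0,"az":0},{"fingers":0,"x":9,"y":0,"z":0,"ax":0,"ay":0,"az":0},{"fingers":0,"x":7,"y":0,"z":0,"ax":0,"ay":0,"az":0},{"fingers":0,"x":5,"y":0,"z":0,"ax":0,"ay":0,"az":0},{"fingers":0,"x":0,"y":0,"z":0,"ax":0,"ay":0,"az":0}]' --force 20

```text
t: 3.35
eef_pos: [0.4962, -0.055, 0.0295]
tool_rot: [-0.0, 0.999, 0.037, 0.001]
contact_force: [-0.3, 0.4, 0.0]
gripper_width: 0.002
grasp_force: 0.0
```

```bash
python3 go.py -103 -44 29
```

```text
t 3.35 station pos mm [-104.7  -44.8   29.5] F station [-0.3  0.4  0. ] tool err deg [ 0.   -0.09  0.02]
[-103.0, -44.0, 29.0] world [ 0.498 -0.054  0.029] shift [ 1.7 -0.8  0.5]
```

Call:
jog_arm --rows '[{"fingers":0,"x":1,"y":0,"z":0,"ax":0,"ay":0,"az":0},{"fingers":0,"x":1,"y":0,"z":0,"ax":0,"ay":0,"az":0},{"fingers":0,"x":1,"y":0,"z":0,"ax":0,"ay":0,"az":0},{"fingers":0,"x":1,"y":0,"z":0,"ax":0,"ay":0,"az":0},{"fingers":0,"x":0,"y":0,"z":0,"ax":0,"ay":0,"az":0},{"fingers":0,"x":0,"y":0,"z":0,"ax":0,"ay":0,"az":0},{"fingers":0,"x":0,"y":0,"z":0,"ax":0,"ay":0,"az":0},{"fingers":0,"x":0,"y":0,"z":0,"ax":0,"ay":0,"az":0}]' --force 20

```text
t: 4.15
eef_pos: [0.4975, -0.055, 0.029]
tool_rot: [0.0, 0.999, 0.037, -0.001]
contact_force: [-4.3, 0.0, 4.5]
gripper_width: 0.003
grasp_force: 2.5
```

```bash
python3 - <<'E'
from h import *
c=snap('top','t1')
i=cv2.imread('pics/t1.png')[190:290,180:330]; cv2.imwrite('pics/t1z.png',cv2.resize(i,None,fx=4,fy=4,interpolation=cv2.INTER_CUBIC))
E
python3 go.py
```

```text
t 4.2 station pos mm [-103.3  -44.8   29. ] F station [-5.2 -0.3  3.3] tool err deg [0.02 0.15 0.02]
```

View pics/t1z.png

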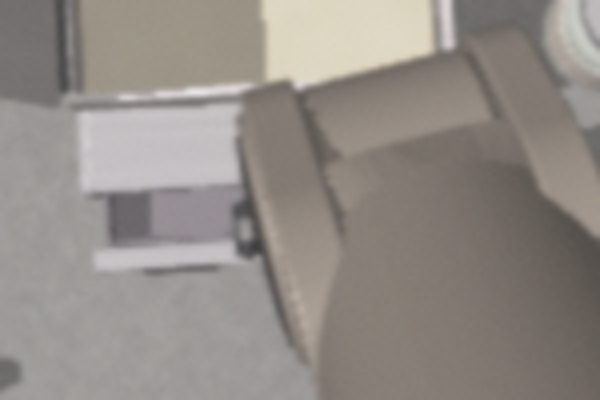

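The arm hides the right drawer here (left drawer front still out at crop (165,260)). The force is up to 5 N where the home position is expected, so I'll press a little more to confirm the stop.

Call:
jog_arm --rows '[{"fingers":0,"x":1,"y":0,"z":0,"ax":0,"ay":0,"az":0},{"fingers":0,"x":1,"y":0,"z":0,"ax":0,"ay":0,"az":0},{"fingers":0,"x":1,"y":0,"z":0,"ax":0,"ay":0,"az":0},{"fingers":0,"x":0,"y":0,"z":0,"ax":0,"ay":0,"az":0},{"fingers":0,"x":0,"y":0,"z":0,"ax":0,"ay":0,"az":0},{"fingers":0,"x":0,"y":0,"z":0,"ax":0,"ay":0,"az":0},{"fingers":0,"x":0,"y":0,"z":0,"ax":0,"ay":0,"az":0},{"fingers":0,"x":0,"y":0,"z":0,"ax":0,"ay":0,"az":0}]' --force 20

```text
t: 5.0
eef_pos: [0.4975, -0.055, 0.0285]
tool_rot: [0.0, 0.999, 0.037, -0.004]
contact_force: [-10.9, -0.3, 7.1]
gripper_width: -0.0
grasp_force: 5.8
```

```bash
python3 go.py -165 -44 29 -165 44 29 -103 44 29
```

```text
t 5.0 station pos mm [-103.4  -44.9   28.5] F station [-10.9   0.5   7.1] tool err deg [0.04 0.48 0.01]
[-165.0, -44.0, 29.0] world [ 0.436 -0.059  0.029] shift [-61.6  -0.9  -0. ]
[-165.0, 44.0, 29.0] world [0.43  0.029 0.029] shift [  0.  -88.   -0.1]
[-103.0, 44.0, 29.0] world [0.491 0.034 0.029] shift [62.   0.  -0.5]
```

Call:
jog_arm --rows '[{"fingers":0,"x":-25,"y":0,"z":0,"ax":0,"ay":0,"az":0},{"fingers":0,"x":-27,"y":0,"z":0,"ax":0,"ay":0,"az":0},{"fingers":0,"x":0,"y":-30,"z":0,"ax":0,"ay":0,"az":0},{"fingers":0,"x":0,"y":-30,"z":0,"ax":0,"ay":0,"az":0},{"fingers":0,"x":0,"y":-28,"z":0,"ax":0,"ay":0,"az":0},{"fingers":0,"x":5,"y":0,"z":0,"ax":0,"ay":0,"az":0},{"fingers":0,"x":10,"y":0,"z":0,"ax":0,"ay":0,"az":0},{"fingers":0,"x":10,"y":0,"z":0,"ax":0,"ay":0,"az":0}]' --force 20

```text
t: 5.8
eef_pos: [0.4695, 0.0305, 0.0293]
tool_rot: [0.0, 0.999, 0.036, 0.0]
contact_force: [-2.3, 0.6, 1.1]
gripper_width: -0.002
grasp_force: 1.0
```

Call:
jog_arm --rows '[{"fingers":0,"x":8,"y":0,"z":0,"ax":0,"ay":0,"az":0},{"fingers":0,"x":7,"y":0,"z":0,"ax":0,"ay":0,"az":0},{"fingers":0,"x":6,"y":0,"z":0,"ax":0,"ay":0,"az":0},{"fingers":0,"x":3,"y":0,"z":0,"ax":0,"ay":0,"az":0},{"fingers":0,"x":2,"y":0,"z":0,"ax":0,"ay":0,"az":0},{"fingers":0,"x":1,"y":0,"z":0,"ax":0,"ay":0,"az":0},{"fingers":0,"x":0,"y":0,"z":0,"ax":0,"ay":0,"az":0},{"fingers":0,"x":0,"y":0,"z":0,"ax":0,"ay":0,"az":0}]' --force 20

```text
t: 6.6
eef_pos: [0.4912, 0.0321, 0.0284]
tool_rot: [0.001, 0.999, 0.037, -0.004]
contact_force: [-10.4, -1.2, 7.2]
gripper_width: 0.005
grasp_force: 5.4
```

```bash
python3 go.py -100 44 29
```

```text
t 6.6 station pos mm [-103.2   42.5   28.4] F station [-10.4  -0.4   7.2] tool err deg [0.1  0.47 0.01]
[-100.0, 44.0, 29.0] world [0.494 0.034 0.029] shift [ 3.2 -1.5 -0.6]
```

Call:
jog_arm --rows '[{"fingers":0,"x":-25,"y":0,"z":0,"ax":0,"ay":0,"az":0},{"fingers":0,"x":-25,"y":0,"z":0,"ax":0,"ay":0,"az":0},{"fingers":0,"x":0,"y":0,"z":-48,"ax":0,"ay":0,"az":0},{"fingers":0,"x":0,"y":0,"z":-48,"ax":0,"ay":0,"az":0},{"fingers":0,"x":0,"y":0,"z":-48,"ax":0,"ay":0,"az":0},{"fingers":0,"x":0,"y":0,"z":-48,"ax":0,"ay":0,"az":0},{"fingers":0,"x":0,"y":0,"z":-48,"ax":0,"ay":0,"az":0},{"fingers":0,"x":0,"y":0,"z":-48,"ax":0,"ay":0,"az":0}]' --force 20

```text
t: 7.4
eef_pos: [0.4456, 0.0295, 0.3198]
tool_rot: [0.0, 0.999, 0.037, 0.001]
contact_force: [1.3, -0.1, 0.4]
gripper_width: -0.001
grasp_force: 0.0
```

Call:
jog_arm --rows '[{"fingers":0,"x":0,"y":-40,"z":0,"ax":0,"ay":0,"az":0},{"fingers":0,"x":0,"y":-40,"z":0,"ax":0,"ay":0,"az":0},{"fingers":0,"x":0,"y":-40,"z":0,"ax":0,"ay":0,"az":0},{"fingers":0,"x":0,"y":-40,"z":0,"ax":0,"ay":0,"az":0},{"fingers":0,"x":40,"y":0,"z":0,"ax":0,"ay":0,"az":0},{"fingers":0,"x":40,"y":0,"z":0,"ax":0,"ay":0,"az":0},{"fingers":0,"x":40,"y":0,"z":0,"ax":0,"ay":0,"az":0},{"fingers":0,"x":40,"y":0,"z":0,"ax":0,"ay":0,"az":0}]' --force 20

```text
t: 8.2
eef_pos: [0.5953, 0.201, 0.3173]
tool_rot: [-0.0, 0.999, 0.037, 0.0]
contact_force: [0.2, -0.3, 1.1]
gripper_width: -0.0
grasp_force: 0.0
```

```bash
python3 go.py 15 200 235
python3 - <<'E'
from h import *
c=snap('top','t2'); s=snap('side','s2')
a=cv2.imread('pics/t2.png')[110:290,90:350]; b=cv2.imread('pics/s2.png')[90:350,160:400]
a=cv2.resize(a,(400,277)); b=cv2.resize(b,(400,433)); 
k=np.zeros((433,800,3),np.uint8); k[:277,:400]=a; k[:,400:]=b; cv2.imwrite('pics/m2.png',k)
E
```

```text
t 8.2 station pos mm [ 13.  203.3 317.3] F station [ 0.2 -0.3  1.1] tool err deg [-0.   -0.05  0.02]
[15.0, 200.0, 235.0] world [0.598 0.198 0.235] shift [ 1.9  3.3 82.3]
```

View pics/m2.png

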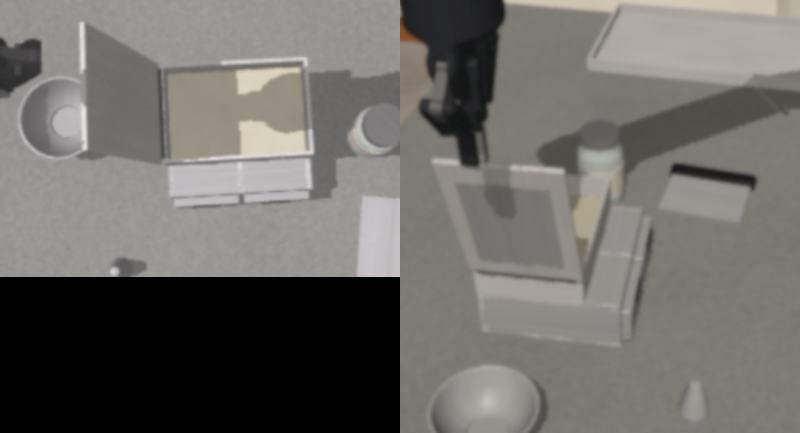

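Both drawer fronts are flush with the body (crop (207,200) and (277,196)). The lid is still open, and the gripper is at its left.

Run:
```python
from h import *
e=bot.get_obs()['eef_pos'];print(proj(load('t2'),e),proj(load('s2'),e),np.round(bot.get_obs()['q'],2))
```

```text
[[ 93.41929183 164.50655442]] [[207.01149929 188.80171726]] [-0.04  0.39 -0.51  1.54  0.2   1.27 -2.08]
```

Call:
jog_arm --rows '[{"fingers":0,"x":1,"y":0,"z":27,"ax":0,"ay":0,"az":0},{"fingers":0,"x":1,"y":0,"z":27,"ax":0,"ay":0,"az":0},{"fingers":0,"x":0,"y":0,"z":28,"ax":0,"ay":0,"az":0},{"fingers":0,"x":0,"y":0,"z":0,"ax":0,"ay":0,"az":0},{"fingers":0,"x":0,"y":10,"z":0,"ax":0,"ay":0,"az":0},{"fingers":0,"x":0,"y":10,"z":0,"ax":0,"ay":0,"az":0},{"fingers":0,"x":0,"y":10,"z":0,"ax":0,"ay":0,"az":0},{"fingers":0,"x":0,"y":10,"z":0,"ax":0,"ay":0,"az":0}]' --force 20

```text
t: 9.1
eef_pos: [0.599, 0.1599, 0.2366]
tool_rot: [-0.0, 0.999, 0.036, 0.001]
contact_force: [0.2, 0.0, 0.2]
gripper_width: -0.002
grasp_force: 0.0
```

Call:
jog_arm --rows '[{"fingers":0,"x":0,"y":7,"z":0,"ax":0,"ay":0,"az":0},{"fingers":0,"x":0,"y":7,"z":0,"ax":0,"ay":0,"az":0},{"fingers":0,"x":0,"y":7,"z":0,"ax":0,"ay":0,"az":0},{"fingers":0,"x":0,"y":7,"z":0,"ax":0,"ay":0,"az":0},{"fingers":0,"x":0,"y":7,"z":0,"ax":0,"ay":0,"az":0},{"fingers":0,"x":0,"y":7,"z":0,"ax":0,"ay":0,"az":0},{"fingers":0,"x":0,"y":7,"z":0,"ax":0,"ay":0,"az":0},{"fingers":0,"x":0,"y":0,"z":0,"ax":0,"ay":0,"az":0}]' --force 20

```text
t: 9.9
eef_pos: [0.603, 0.1149, 0.243]
tool_rot: [-0.001, 0.999, 0.037, 0.003]
contact_force: [-16.0, 0.9, 37.4]
gripper_width: -0.001
grasp_force: 16.9
```

```bash
python3 go.py 15 73 237
```

```text
t 9.9 station pos mm [ 14.3 116.9 243. ] F station [-15.9   2.1  37.4] tool err deg [-0.14 -0.4   0.07]
[15.0, 73.0, 237.0] world [0.607 0.071 0.237] shift [ 0.6 43.9  5.9]
```

The lid edge seems to be catching under a knuckle of the finger (37 N upward), so I'll raise the tool first.

Call:
jog_arm --rows '[{"fingers":0,"x":0,"y":0,"z":-8,"ax":0,"ay":0,"az":0},{"fingers":0,"x":0,"y":0,"z":-8,"ax":0,"ay":0,"az":0},{"fingers":0,"x":0,"y":-3,"z":-6,"ax":0,"ay":0,"az":0},{"fingers":0,"x":0,"y":-3,"z":-4,"ax":0,"ay":0,"az":0},{"fingers":0,"x":0,"y":0,"z":0,"ax":0,"ay":0,"az":0},{"fingers":0,"x":0,"y":0,"z":0,"ax":0,"ay":0,"az":0},{"fingers":0,"x":0,"y":0,"z":0,"ax":0,"ay":0,"az":0},{"fingers":0,"x":0,"y":0,"z":0,"ax":0,"ay":0,"az":0}]' --force 20

```text
t: 10.7
eef_pos: [0.6013, 0.1181, 0.2608]
tool_rot: [0.0, 0.999, 0.037, -0.0]
contact_force: [0.2, 0.1, -1.2]
gripper_width: -0.001
grasp_force: 0.0
```

```bash
python3 go.py
python3 - <<'E'
from h import *
c=snap('top','t3'); s=snap('side','s3')
a=cv2.imread('pics/t3.png')[110:290,90:350]; b=cv2.imread('pics/s3.png')[90:350,160:400]
a=cv2.resize(a,(400,277)); b=cv2.resize(b,(400,433)); 
k=np.zeros((433,800,3),np.uint8); k[:277,:400]=a; k[:,400:]=b; cv2.imwrite('pics/m3.png',k)
E
```

```text
t 10.7 station pos mm [ 12.9 120.2 260.8] F station [ 0.2  0.1 -1.2] tool err deg [0.01 0.05 0.02]
```

View pics/m3.png

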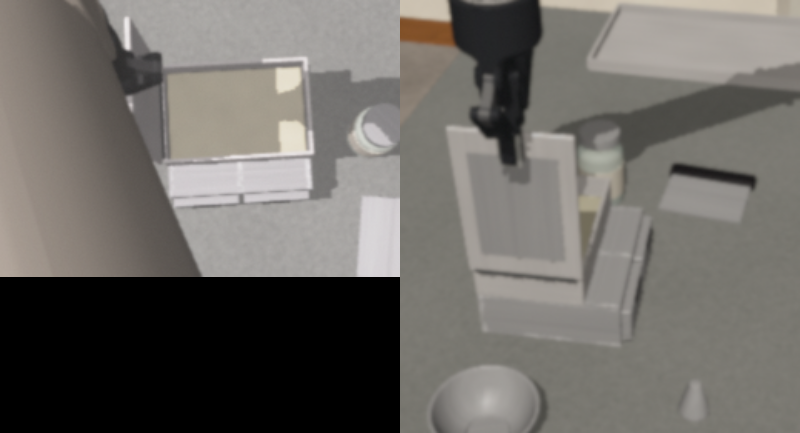

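The lid is now nearly upright (top edge in the crop (450–575,130)), and the finger is in front of it with no force. I continue the push higher up the tool.

Call:
jog_arm --rows '[{"fingers":0,"x":0,"y":7,"z":0,"ax":0,"ay":0,"az":0},{"fingers":0,"x":0,"y":7,"z":0,"ax":0,"ay":0,"az":0},{"fingers":0,"x":0,"y":7,"z":0,"ax":0,"ay":0,"az":0},{"fingers":0,"x":0,"y":7,"z":0,"ax":0,"ay":0,"az":0},{"fingers":0,"x":0,"y":7,"z":1,"ax":0,"ay":0,"az":0},{"fingers":0,"x":0,"y":7,"z":2,"ax":0,"ay":0,"az":0},{"fingers":0,"x":0,"y":7,"z":2,"ax":0,"ay":0,"az":0},{"fingers":0,"x":0,"y":3,"z":0,"ax":0,"ay":0,"az":0}]' --force 20

```text
t: 11.6
eef_pos: [0.6056, 0.0652, 0.256]
tool_rot: [0.0, 0.999, 0.036, 0.0]
contact_force: [0.1, 2.7, -0.4]
gripper_width: 0.0
grasp_force: 1.0
```

```bash
python3 go.py 15 28 241 15 -6 217 15 -32 185 15 -45 160
```

```text
t 11.6 station pos mm [ 13.3  67.1 256. ] F station [ 0.3  2.7 -0.4] tool err deg [ 0.02 -0.01 -0.04]
[15.0, 28.0, 241.0] world [0.61  0.026 0.241] shift [ 1.7 39.1 15. ]
[15.0, -6.0, 217.0] world [ 0.613 -0.008  0.217] shift [ 0. 34. 24.]
[15.0, -32.0, 185.0] world [ 0.615 -0.034  0.185] shift [ 0. 26. 32.]
[15.0, -45.0, 160.0] world [ 0.616 -0.046  0.16 ] shift [ 0. 13. 25.]
```

Contact of 2.7 N, as expected. I follow the arc.

Call:
jog_arm --rows '[{"fingers":0,"x":0,"y":10,"z":3,"ax":0,"ay":0,"az":0},{"fingers":0,"x":0,"y":10,"z":3.5,"ax":0,"ay":0,"az":0},{"fingers":0,"x":0,"y":10,"z":4,"ax":0,"ay":0,"az":0},{"fingers":0,"x":0,"y":9,"z":4.5,"ax":0,"ay":0,"az":0},{"fingers":0,"x":0,"y":9,"z":5,"ax":0,"ay":0,"az":0},{"fingers":0,"x":0,"y":9,"z":6,"ax":0,"ay":0,"az":0},{"fingers":0,"x":0,"y":8,"z":6.5,"ax":0,"ay":0,"az":0},{"fingers":0,"x":0,"y":8,"z":6.5,"ax":0,"ay":0,"az":0}]' --force 20

```text
t: 12.4
eef_pos: [0.6107, -0.0072, 0.2166]
tool_rot: [0.0, 0.999, 0.037, -0.0]
contact_force: [-0.1, 0.7, 1.2]
gripper_width: -0.001
grasp_force: 0.9
```

Call:
jog_arm --rows '[{"fingers":0,"x":0,"y":8,"z":9,"ax":0,"ay":0,"az":0},{"fingers":0,"x":0,"y":7,"z":8,"ax":0,"ay":0,"az":0},{"fingers":0,"x":0,"y":6,"z":8,"ax":0,"ay":0,"az":0},{"fingers":0,"x":0,"y":5,"z":7,"ax":0,"ay":0,"az":0},{"fingers":0,"x":0,"y":4,"z":7,"ax":0,"ay":0,"az":0},{"fingers":0,"x":0,"y":4,"z":7,"ax":0,"ay":0,"az":0},{"fingers":0,"x":0,"y":3,"z":6,"ax":0,"ay":0,"az":0},{"fingers":0,"x":0,"y":2,"z":5,"ax":0,"ay":0,"az":0}]' --force 20

```text
t: 13.2
eef_pos: [0.6135, -0.0455, 0.1597]
tool_rot: [0.0, 0.999, 0.037, -0.0]
contact_force: [0.5, -0.6, 1.9]
gripper_width: -0.0
grasp_force: 0.7
```

```bash
python3 go.py 15 -45 160 15 -53 134 15 -57 106
```

```text
t 13.2 station pos mm [ 13.  -43.8 159.7] F station [ 0.4 -0.6  1.9] tool err deg [0.01 0.02 0.03]
[15.0, -45.0, 160.0] world [ 0.616 -0.046  0.16 ] shift [ 2.   1.2 -0.3]
[15.0, -53.0, 134.0] world [ 0.616 -0.054  0.134] shift [ 0.  8. 26.]
[15.0, -57.0, 106.0] world [ 0.616 -0.058  0.106] shift [ 0.  4. 28.]
```

Call:
jog_arm --rows '[{"fingers":0,"x":0,"y":3,"z":7,"ax":0,"ay":0,"az":0},{"fingers":0,"x":0,"y":3,"z":7,"ax":0,"ay":0,"az":0},{"fingers":0,"x":0,"y":2,"z":7,"ax":0,"ay":0,"az":0},{"fingers":0,"x":0,"y":2,"z":7,"ax":0,"ay":0,"az":0},{"fingers":0,"x":0,"y":2,"z":7,"ax":0,"ay":0,"az":0},{"fingers":0,"x":0,"y":1,"z":7,"ax":0,"ay":0,"az":0},{"fingers":0,"x":0,"y":0,"z":7,"ax":0,"ay":0,"az":0},{"fingers":0,"x":0,"y":0,"z":3,"ax":0,"ay":0,"az":0}]' --force 20

```text
t: 14.0
eef_pos: [0.6143, -0.0587, 0.1074]
tool_rot: [0.0, 0.999, 0.037, -0.0]
contact_force: [0.3, -1.2, 0.9]
gripper_width: 0.002
grasp_force: 0.6
```

Call:
jog_arm --rows '[{"fingers":0,"x":0,"y":0,"z":1,"ax":0,"ay":0,"az":0},{"fingers":0,"x":0,"y":0,"z":1,"ax":0,"ay":0,"az":0},{"fingers":0,"x":0,"y":0,"z":1,"ax":0,"ay":0,"az":0},{"fingers":0,"x":0,"y":0,"z":1,"ax":0,"ay":0,"az":0},{"fingers":0,"x":0,"y":0,"z":1,"ax":0,"ay":0,"az":0},{"fingers":0,"x":0,"y":0,"z":0,"ax":0,"ay":0,"az":0},{"fingers":0,"x":0,"y":0,"z":0,"ax":0,"ay":0,"az":0},{"fingers":0,"x":0,"y":0,"z":0,"ax":0,"ay":0,"az":0}]' --force 20

```text
t: 14.8
eef_pos: [0.6147, -0.0583, 0.1059]
tool_rot: [0.001, 0.999, 0.037, 0.0]
contact_force: [-7.5, -2.0, 18.6]
gripper_width: 0.001
grasp_force: 9.6
```

The lid stops solidly at 105.9 mm (shut = 106 mm). I retreat upward and check.

Call:
jog_arm --rows '[{"fingers":0,"x":0,"y":0,"z":-15,"ax":0,"ay":0,"az":0},{"fingers":0,"x":0,"y":0,"z":-35,"ax":0,"ay":0,"az":0},{"fingers":0,"x":0,"y":0,"z":-45,"ax":0,"ay":0,"az":0},{"fingers":0,"x":0,"y":0,"z":-45,"ax":0,"ay":0,"az":0},{"fingers":0,"x":0,"y":40,"z":-30,"ax":0,"ay":0,"az":0},{"fingers":0,"x":0,"y":40,"z":0,"ax":0,"ay":0,"az":0},{"fingers":0,"x":0,"y":40,"z":0,"ax":0,"ay":0,"az":0},{"fingers":0,"x":0,"y":0,"z":0,"ax":0,"ay":0,"az":0}]' --force 20

```text
t: 15.6
eef_pos: [0.6227, -0.1861, 0.2736]
tool_rot: [0.002, 0.999, 0.032, 0.0]
contact_force: [0.3, -1.4, -0.2]
gripper_width: -0.002
grasp_force: 0.0
```

```bash
python3 go.py
python3 - <<'E'
from h import *
c=snap('top','t4'); s=snap('side','s4')
a=cv2.imread('pics/t4.png')[110:300,90:380]; b=cv2.imread('pics/s4.png')[150:370,160:400]
a=cv2.resize(a,(400,262)); b=cv2.resize(b,(400,367)); 
k=np.zeros((367,800,3),np.uint8); k[:262,:400]=a; k[:,400:]=b; cv2.imwrite('pics/m4.png',k)
E
```

```text
t 15.6 station pos mm [  11.9 -184.7  273.6] F station [ 0.2 -1.4 -0.2] tool err deg [ 0.23  0.01 -0.53]
```

View pics/m4.png

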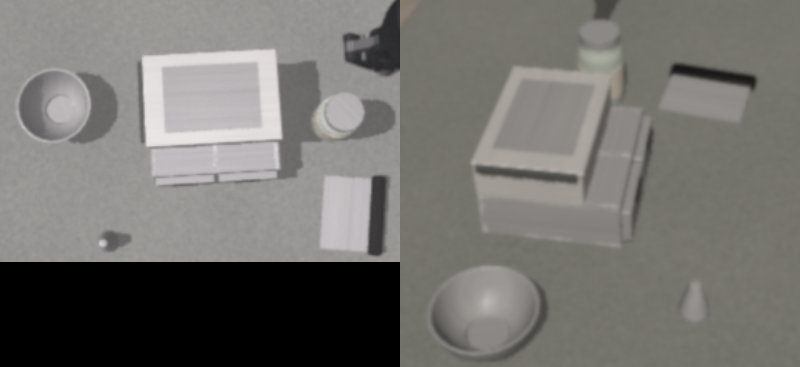

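The lid lies flat on the bin (crop (212,97)), both drawer fronts are flush (about (185,180) and (248,176)), and the jar, bowl, nozzle and scraper haven't moved. The robot touches nothing, so I hand in.

```bash
python3 -c "
from station import bot
print(bot.hand_in())"
```

```text
the job is handed in; nothing more can be done
None
```

The job is handed in: both drawers are pushed fully home and the lid is shut, with the jar, bowl, nozzle and scraper where they began; the hand-in gave no verdict, and mid-push the lid edge briefly caught on a finger at 37 N, close to the 40 N body limit.

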